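Set the mandoline to 5 mm with a dial depth gauge

TASK

Set the mandoline slicer for 5 mm lemon slices. Stand the dial depth gauge gently and squarely across its two steel side rails, just in front of the blade, so that the sprung foot rests on the green ramp; then turn the black knob until the gauge reads 5 mm. Leave the gauge standing there, still reading 5 mm, and do not push the lemons, the bowl or the salt shaker about.

Things in the scene. Friction and masses are not known exactly. Their poses are not given: they have to be found in the camera images.
- gauge: dial depth gauge, 0.22 to 0.33 kg, standing on the worktop at the left. Steel bridge bar 18 x 104 x 10 mm, long along the gauge's y; on its middle a round black dial case, 48 mm diameter, from 16 to 50 mm above the bar's underside: grip this from above. Origin: middle of the bar's underside, z up. Usable either way round. A sprung foot, 10 mm diameter, comes out of the middle of the underside.
- gauge_foot (a joint): the gauge's reading in m: how far its foot stands out below the bar's underside; 0 = flush (as on the flat worktop), 0.012 = fully out (in the air). The spring pushes it out with 0.3 to 0.8 N, less than the gauge's weight. With the bar flat on the rails it reads the slice thickness, the drop from rail tops to ramp.
- gauge_dial (a point): centre of the white dial on top of the gauge's case, 43 mm diameter, face up, 51 mm above the bar's underside; axes as the gauge's. One turn of the red needle is 10 mm, clockwise from above as the foot comes out. The long zero tick points to the gauge's +x, the green marker at 5 mm to its -x.
- mandoline: white mandoline, fast on the worktop, 126 x 385 mm. Origin on the worktop under the gauging point; x along its length, knob at the -x end, handle at +x; z up. Two steel rails 16 mm wide along x, centre lines y = +-50 mm, tops z = 56 mm, level with the blade. Outer lips 5 mm higher, inner faces y = +-58 mm, so the bar has 6 mm to spare each end. Blade edge at x = +24 mm.
- gauging_point (a point): where the middle of the bar's underside belongs: on the mandoline's centre line at rail-top height, 24 mm before the blade edge; axes as the mandoline's (bar along y); 10 mm nearer the blade or 30 mm farther is still right. Below it is the flat green ramp, 80 mm wide, x = -129 to +21 mm, which rises and sinks level, 0 to 9 mm below the rail tops, and is 0.2 to 4 mm below at the start.
- knob_top (a point): centre of the top of the black adjusting knob (this point and its axes do not turn): round, ribbed, 40 mm diameter, 26 mm high, upright axis, 160 mm from the gauging point; underside 4 mm above the rails. Clockwise from above lowers the ramp (reading grows) 1.6 mm per radian, anticlockwise raises it. Friction 0.06 N m; it stays where left and has no scale.
- steel_bowl: steel mixing bowl, 169 mm diameter, 75 mm high, behind the mandoline; bystander. Origin under its centre.
- lemon_left: lemon, 73 x 53 x 53 mm, bystander. Origin at its underside.
- lemon_right: lemon, 78 x 55 x 56 mm, bystander. Origin at its underside.
- shaker: salt shaker, 44 mm diameter, 90 mm high, bystander to the right of the knob. Origin under its centre.
Mind the look-alikes: they are no part of the job. Leave any orange look-alike of the gauge alone.

How it is judged (in metres and radians):
On the way, in this order (a step that is already met when the one before it is completed fails the run):
1. the gauge stands across both rails with its foot on the ramp (z of gauge in the frame of gauging_point between -0.002 and 0.002 m and angle between the y axis of gauge and the y axis of mandoline, either way round below 0.15 rad and contact force between the fingers and gauge below 0.05 N and angle between gauge's own z axis and vertical below 0.03 rad and x of gauge in the frame of gauging_point between -0.035 and 0.014 m and y of gauge in the frame of gauging_point between -0.01 and 0.01 m), for 0.2 s.
2. the knob has been turned until the standing gauge reads 5 mm (value of joint gauge_foot between 0.0045 and 0.0055 m and x of gauge in the frame of gauging_point between -0.035 and 0.014 m and y of gauge in the frame of gauging_point between -0.01 and 0.01 m), for 0.2 s.
At the end, for the whole second after the job is handed in: The gauge stands at rest, released, across both rails, its middle from 14 mm nearer the blade to 35 mm farther from it than the gauging point and within 10 mm of the centre line, its bar square to the rails within 0.15 rad and flat on them (within 2 mm and 0.03 rad), and it reads 5 mm within 0.5 mm (all of step 2 and z of gauge in the frame of gauging_point between -0.002 and 0.002 m and angle between the y axis of gauge and the y axis of mandoline, either way round below 0.15 rad and angle between gauge's own z axis and vertical below 0.03 rad and linear speed of gauge below 0.01 m/s); the robot touches nothing.
It fails at once if the gauge is banged or pressed down hard on the mandoline (over 30 N) (contact force between gauge and mandoline above 30 N).
It fails at once if the gauge is knocked over (angle between gauge's own z axis and vertical above 0.7 rad).
It fails at once if the bowl is pushed more than 30 mm (distance of steel_bowl from where it was at the start of the episode above 0.03 m).
It fails at once if a lemon is pushed more than 30 mm (distance of any of lemon_left, lemon_right from where it was at the start of the episode above 0.03 m).
It fails at once if the salt shaker is pushed more than 30 mm (distance of shaker from where it was at the start of the episode above 0.03 m).
It also fails if it takes over 64 s, if anything falls off the work surface, if the arm or the gripper's body presses on something with over 40 N, if the wrist force passes 120 N, or if a joint passes its speed limit or range.

ROBOT

A 7-joint arm with a two-finger parallel gripper is mounted at the origin on a cart in front of the work surface, level with it; the furniture and walls round the work are solid. World frame = base frame: x ahead of the robot, y to its left, z up, the work surface at z = 0. Lengths are in mm, angles in rad, forces in N, time in s.
With the tool pointing down it reaches from about 400 to 925 mm from the base axis. Payload 4.1 kg.
Tool frame: the origin (TCP) lies where the fingers leave the gripper's body, on its centre line; the fingertips stand 73 mm ahead of it and the grasp point (between the pads) lies 54 mm ahead of it (robot.tip_reach is the distance from the TCP to the fingertips, in mm); z points along the fingers, y is the line along which they close (so a half turn about z gives the same grasp; the last joint's range is limited). The gripper opens to 85 mm and grips with 20 to 120 N. Pads are 22 mm wide; open, the fingers measure 114 mm over their backs; the gripper's body (76 mm by 85 mm) begins 54 mm behind the grasp point. The pads swing forward as they close: fully open they stand 13 mm farther back than shut.
Start: joints at [-1.258, 0.398, 0.045, 1.537, -0.019, 1.207, -0.051], TCP at [260.148, 595.698, 303.947] pointing down, gripper open.
Joint ranges: [-2.82, 2.82], [-0.49, 2.23], [-1.37, 1.46], [0, 2.46], [-1.36, 4.5], [0.23, 2], [-2.94, 2.94]. Speed limits (rad/s): [2.57, 2.57, 3.14, 3.14, 3.14, 3.14, 3.14].

INTERFACE

Orientations are given as a unit quaternion [x, y, z, w].
In Python, from rig import robot gives the robot as it stands. The module is installed in compiled form; this text tells all that it offers. Calls block until the motion is done:
- robot.goto(position, orientation): joint-space move of the TCP to a pose.
- robot.movel(position, orientation=None, max_speed=150): straight line of the TCP; orientation=None keeps the orientation; max_speed is the mean speed in mm/s.
- robot.set_joints(angles): joint-space move.
- robot.move_gripper(opening, squeeze=None): finger opening in mm; squeeze is the grip in N (None keeps the last); returns when the fingers have stopped.
- robot.sleep(seconds).
- robot.inverse_kinematics(position, orientation): joint angles nearest the present ones, or None.
- robot.read_camera(name): name is "side" or "top"; returns the picture (420x560x3 uint8, blue, green, red); there is no depth.
- robot.calibration(name): a dict with "fx", "fy", "cx", "cy" (pixels), "xyz" and "orientation" of the camera in the world. Camera axes: x right, y up, looking along -z (the intrinsics and any distortion apply to the point x, -y, -z); pixel columns grow to the right and rows downward; lengths in mm; the calibration is good to about 2 mm. A picture is of the moment at which its call begins. calibration takes no time and is no camera call.
A pose or a line that the arm cannot do raises robot.PlanningError and nothing moves.
- robot.hand_in(): hands the job in; it is judged then, once.
Readings, each from a call of its own:
- robot.get_clock(): time.
- robot.get_joints(): joint angles.
- robot.get_dq(): joint speeds.
- robot.get_tau(): joint torques, N m.
- robot.get_tool_pos(): TCP position.
- robot.get_tcp_rot(): TCP orientation.
- robot.get_contact_force(): force on the tool from outside, world axes, zero at the start.
- robot.get_moment(): the same for the moment, N m.
- robot.get_grip_width(): finger opening in mm.
- robot.get_finger_force(): force on a finger pad.
Only numpy, scipy, OpenCV 4.12 (cv2) and the standard library are available. Lean on these libraries where they do the work, as an engineer would, in place of code of your own. Each camera call takes 0.05 s, during which the arm holds its last target. There are 200 camera calls.

## Working session

There is one attempt and no reset: what is moved stays moved. The work goes in short steps, each a Python script; the robot and the scene stay as the last script left them, time stands still between calls to the robot, and variables do not carry over. Pictures are saved under pics/ and viewed, at most 10 in all, crops included, and the job is handed in when it is done.

```bash
mkdir -p pics
python3 - <<'E'
from rig import robot
import cv2
for n in("top","side"):
    im=robot.read_camera(n); cv2.imwrite(f"pics/{n}0.png",im); print(n,robot.calibration(n))
print(robot.get_clock(),robot.get_tcp_rot(),robot.get_tool_pos())
E
```

```text
top {'fx': 538.3629425758377, 'fy': 538.3629425758377, 'cx': 288.98478663249574, 'cy': 219.13737216232056, 'xyz': array([ 331.56619347,  -20.20267951, 1574.55118082]), 'orientation': array([-0.06834677,  0.07138464,  0.71098504, -0.69622785])}
side {'fx': 424.2796866877287, 'fy': 424.2796866877287, 'cx': 280.5250541350352, 'cy': 205.67940829828197, 'xyz': array([  224.36812277, -1186.15993505,   793.98506408]), 'orientation': array([ 0.48697899, -0.0896187 , -0.13567368,  0.85814486])}
0.1 [ 2.04393000e-01  9.78888552e-01 -8.29839033e-04 -1.21904981e-04] [259.95800321 595.29959503 302.98925543]
```

View pics/top0.png

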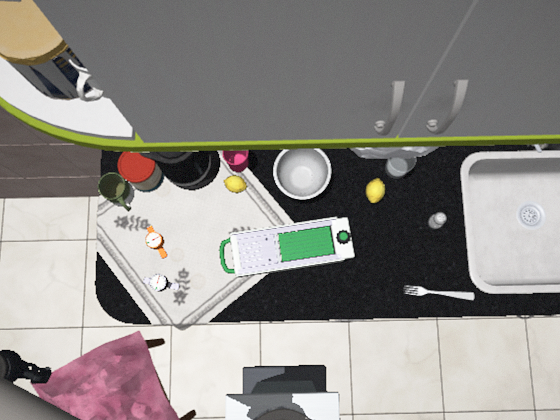

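View pics/side0.png

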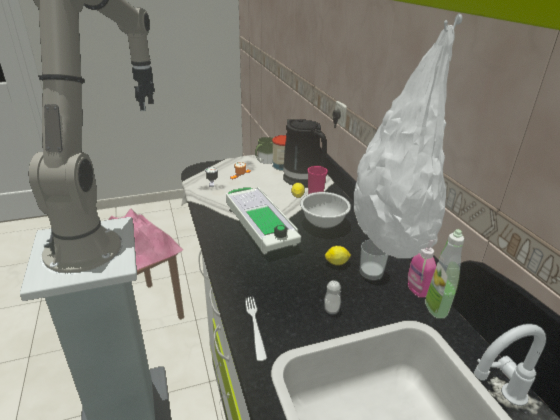

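Top view: the gauge is at about (160,282), its orange look-alike at (154,240), the ramp at (305,244) and the knob at (344,237). The side view shows the same layout, with the arm clear. Next I'll zoom in and measure.

```bash
cat > h.py <<'E'
import numpy as np, cv2
from scipy.spatial.transform import Rotation as R
from rig import robot
def ray(cam,u,v,z):
    c=robot.calibration(cam); d=np.array([(u-c["cx"])/c["fx"],-(v-c["cy"])/c["fy"],-1])
    d=R.from_quat(c["orientation"]).apply(d); p=np.array(c["xyz"]); return p+d*(z-p[2])/d[2]
def proj(cam,P):
    c=robot.calibration(cam); q=R.from_quat(c["orientation"]).inv().apply(np.array(P)-c["xyz"])
    return c["cx"]+c["fx"]*q[0]/-q[2], c["cy"]-c["fy"]*q[1]/-q[2]
def down(yaw): # tool z down, tool y (closing line) at world angle yaw
    y=np.array([np.cos(yaw),np.sin(yaw),0]); z=np.array([0,0,-1.]); x=np.cross(y,z)
    return R.from_matrix(np.column_stack([x,y,z])).as_quat()
E
python3 - <<'E'
from h import *
im=cv2.imread("pics/top0.png"); hsv=cv2.cvtColor(im,cv2.COLOR_BGR2HSV)
g=cv2.inRange(hsv,(50,120,60),(85,255,255)); g[:200]=0
n,l,s,c=cv2.connectedComponentsWithStats(g)
for i in range(1,n):
    if s[i,4]>15: print(s[i],c[i])
i=max((k for k in range(1,n) if s[k,0]>260),key=lambda k:s[k,4])
cs,_=cv2.findContours((l==i).astype('uint8'),0,2); r=cv2.minAreaRect(cs[0])
P=[ray("top",*p,54)[:2] for p in cv2.boxPoints(r)]; print("ramp",r,np.round(P,1))
w=cv2.resize(im[258:306,130:190],None,fx=8,fy=8,interpolation=cv2.INTER_CUBIC)
k=cv2.resize(im[212:288,215:360],None,fx=5,fy=5,interpolation=cv2.INTER_CUBIC)[:384]
o=np.zeros((600,800,3),'uint8'); o[:384//2*1,:1]=0
o[:w.shape[0]*3//4,:360]=cv2.resize(w,(360,288)); o[288:288+304,:580]=cv2.resize(im[212:288,215:360],(580,304),interpolation=cv2.INTER_CUBIC)
s=cv2.imread("pics/side0.png"); o[:270,400:760]=cv2.resize(s[150:204,180:252],(360,270),interpolation=cv2.INTER_CUBIC)
cv2.imwrite("pics/crop.png",o)
E
```

```text
[ 279  226   55   36 1456] [305.85645604 243.30906593]
[339 232   9   8  55] [343.18181818 235.58181818]
[220 238  14  35 161] [224.32919255 256.22360248]
ramp ((305.7658996582031, 243.2283172607422), (28.054553985595703, 52.383705139160156), 81.25383758544922) [[ 595.6    3. ]
 [ 615.7 -146.1]
 [ 535.2 -155.4]
 [ 515.6   -7.7]]
```

View pics/crop.png

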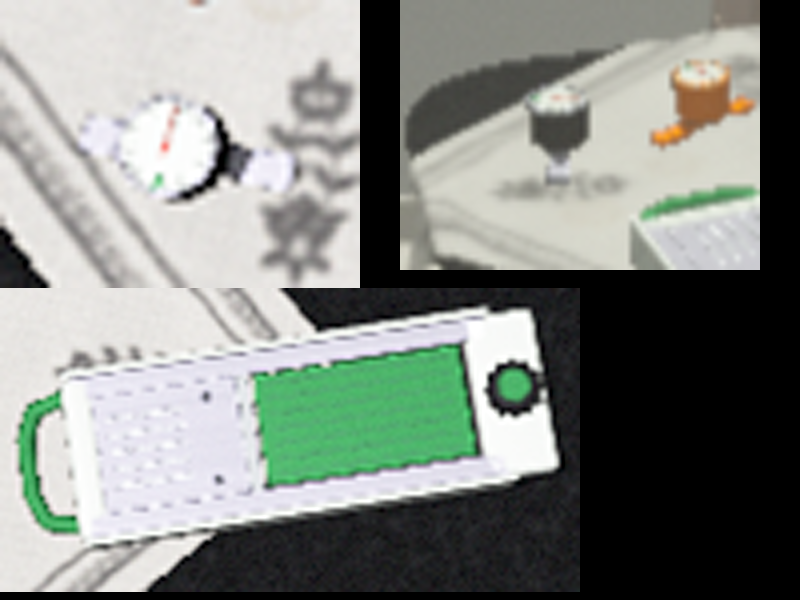

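The crop shows the gauge dial centre at about (158,282.5), with bar ends at (144,280) and (179,287). The needle is at zero, pointing up and right. The knob cap is at about (343.3,235.7), and the ramp is clear.

Run:
```python
from h import *
im=cv2.imread("pics/top0.png")
D=ray("top",158,282.5,51); a=ray("top",144.2,280.2,9);b=ray("top",179.2,286.8,9)
print("dial",D,"bar",a,b,(a+b)/2,np.linalg.norm(a-b),"ang",np.degrees(np.arctan2(*(b-a)[1::-1])))
print("side dial proj",proj("side",D))
K=ray("top",343.3,235.7,86);print("knob",K,proj("side",K))
print("orange",ray("top",154,240,51),ray("top",165,258,10))
d=np.array([-19.85,148.4]);d/=np.linalg.norm(d);c=np.array([565.5,-76.5]);print("gp",c+54*d,"knob pred",c-106*d)
s=cv2.imread("pics/side0.png");h=cv2.cvtColor(s,cv2.COLOR_BGR2HSV)
g=cv2.inRange(h,(50,120,40),(85,255,255))
n,l,st,ce=cv2.connectedComponentsWithStats(g)
for i in range(1,n):
    if st[i,4]>10: print(st[i],ce[i])
th=np.arctan2(d[1],d[0]); ga=np.arctan2(*(b-a)[1::-1])
for yaw in (ga+np.pi/2,ga-np.pi/2):print("pick",robot.inverse_kinematics([D[0],D[1],90],down(yaw)))
for yaw in (th,th-np.pi):print("place",robot.inverse_kinematics([*(c+48*d),145],down(yaw)))
for yaw in np.arange(-3,3.1,1):print("knob",round(yaw,1),robot.inverse_kinematics([*K[:2],127],down(yaw)))
```

```text
dial [462.61335047 342.8815558   51.        ] bar [473.71295508 393.03288748   9.        ] [452.53941013 291.30336903   9.        ] [463.12618261 342.16812826   9.        ] 103.90964310281473 ang -101.75743620241528
side dial proj (np.float64(210.13849426479095), np.float64(169.6869901186962))
knob [ 579.52133126 -181.0539854    86.        ] (np.float64(280.2779998871167), np.float64(227.5455236386746))
orange [584.16551224 357.55022578  51.        ] [537.05395636 334.12432601  10.        ]
gp [558.34071635 -22.97669052] knob pred [ 579.55340864 -181.56427416]
[247 208  37  26 543] [265.68692449 219.90607735]
pick [-0.97603455  0.54268619  0.33989666  1.90765653 -0.25998317  0.73390519
 -0.69218969]
pick [-0.57547952  0.51787743 -0.17383309  1.89639278  0.12762031  0.73789157
  2.11483917]
place [-0.38850362  0.45312102  0.4599966   1.91905576 -0.2667383   0.82909395
  1.9168621 ]
place [-0.6009241   0.5303732   0.7516751   1.92411104 -0.46914583  0.8695138
 -1.04408865]
knob -3.0 [-0.55902333  0.96867271  1.26015454  1.82491203 -1.01730354  1.17427854
 -1.94527278]
knob -2.0 [-0.48279324  0.80437069  1.05795991  1.82344261 -0.822153    1.0290775
 -1.08728161]
knob -1.0 [-0.39357613  0.70143534  0.88674449  1.82154752 -0.66421174  0.94641203
 -0.21154378]
knob 0.0 [-0.37148593  0.68262098  0.84884166  1.82105233 -0.63061329  0.93221444
  0.76128288]
knob 1.0 [-0.33422881  0.65487457  0.78745956  1.82019545 -0.57735933  0.91189967
  1.7177997 ]
knob 2.0 [-0.14754077  0.56455504  0.5088761   1.81553952 -0.35349436  0.85259694
  2.53109607]
knob 3.0 [-0.55902333  0.96867271  1.26015454  1.82491203 -1.01730354  1.17427854
 -2.22845809]
```

Run:
```python
from h import *
q=down(np.radians(-11.76)); X,Y=462.9,342.5
robot.move_gripper(68,20)
robot.goto([X,Y,200],q)
robot.movel([X,Y,110],max_speed=150); robot.movel([X,Y,88],max_speed=60)
f0=np.array(robot.get_contact_force());print(f0,robot.get_tool_pos())
robot.move_gripper(40,30); print("w",robot.get_grip_width(),robot.get_finger_force(),robot.get_tool_pos())
robot.movel([X,Y,100],max_speed=40); robot.sleep(.3)
print("held",np.array(robot.get_contact_force())-f0,robot.get_grip_width(),robot.get_clock())
robot.movel([X,Y,230],max_speed=200)
cv2.imwrite("pics/s1.png",robot.read_camera("side")[60:300,130:450])
print(robot.get_clock())
```

```text
[-0.54513576  0.71681843  0.69939884] [462.7638117  342.3226878   87.63505642]
w 47.57885426457412 31.268566846847534 [463.54026626 342.6129969   88.53340659]
held [ 0.15120557 -0.91951426 -2.51025405] 47.379344862252466 4.0333
4.8833
```

View pics/s1.png

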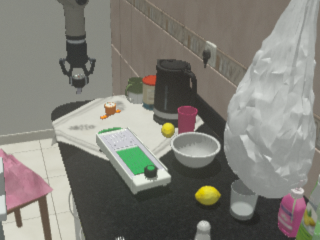

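The gauge is off the table and held level in the fingers, at about (80,75) in the crop, and the sensed weight is 2.5 N. Next I'll carry it over and lower it with force checks.

Run:
```python
from h import *
d=np.array([-.1326,.9912]); P=np.array([558.3,-23.0])-8*d; yaw=np.arctan2(d[1],d[0])-np.pi; q=down(yaw)
robot.goto([*P,230],q); robot.movel([*P,160],max_speed=80); robot.sleep(.5)
f0=np.mean([robot.get_contact_force() for _ in range(5)],0); print(f0,robot.get_tool_pos(),robot.get_clock())
z=160;zs=0
while z>138:
    z-=(1.5 if z>150 else .5); robot.movel([*P,z],max_speed=25); robot.sleep(.05)
    f=robot.get_contact_force()[2]-f0[2]
    if z<152: print(z,round(f,2),end=' ; ')
    if f>1.8: break
print(robot.get_tool_pos(),robot.get_clock())
robot.sleep(.2); print(np.array(robot.get_contact_force())-f0)
```

```text
[-0.17610561 -0.80144202 -3.28884867] [559.38239283 -30.90501536 160.06398464] 7.8417
151.0 0.68 ; 149.5 2.04 ; [559.33776778 -30.9120648  149.46791204] 9.9417
[-0.31241524  1.16643067  0.99555031]
```

Run:
```python
from h import *
P=np.array([559.36,-30.93]); f0=-3.29
z=149.5
while z>139:
    z-=.5; robot.movel([*P,z],max_speed=25); robot.sleep(.08)
    f=np.mean([robot.get_contact_force()[2] for _ in range(4)])-f0
    print(z,round(f,2),end=' ; ')
    if f>3.5: break
print(robot.get_tool_pos(),robot.get_clock())
```

```text
149.0 1.42 ; 148.5 0.85 ; 148.0 1.07 ; 147.5 0.81 ; 147.0 1.7 ; 146.5 0.39 ; 146.0 0.93 ; 145.5 1.4 ; 145.0 0.83 ; 144.5 1.78 ; 144.0 9.08 ; [559.35736456 -31.01486566 144.44233625] 13.8083
```

Run:
```python
from h import *
P=[559.36,-30.93]
robot.movel([*P,144.3],max_speed=20); robot.sleep(.1); print(robot.get_contact_force()[2]+3.29)
robot.move_gripper(52); robot.move_gripper(68); robot.sleep(.1)
robot.movel([*P,230],max_speed=120)
robot.goto([530,-230,300],down(-1.44))
for i in range(3): cv2.imwrite(f"pics/t{i}.png",robot.read_camera("top"))
s=robot.read_camera("side"); print(robot.get_clock())
im=cv2.imread("pics/t0.png")
o=np.zeros((560,800,3),'uint8'); o[:420,:560]=im
o[:,:]=0
o[:300,:400]=cv2.resize(im[205:280,260:360],(400,300),interpolation=cv2.INTER_CUBIC)
o[:300,400:]=cv2.resize(s[160:235,210:310],(400,300),interpolation=cv2.INTER_CUBIC)
o[300:,:347]=cv2.resize(im,(347,260))
cv2.imwrite("pics/c2.png",o)
```

```text
8.186427502817292
16.7167
```

View pics/c2.png

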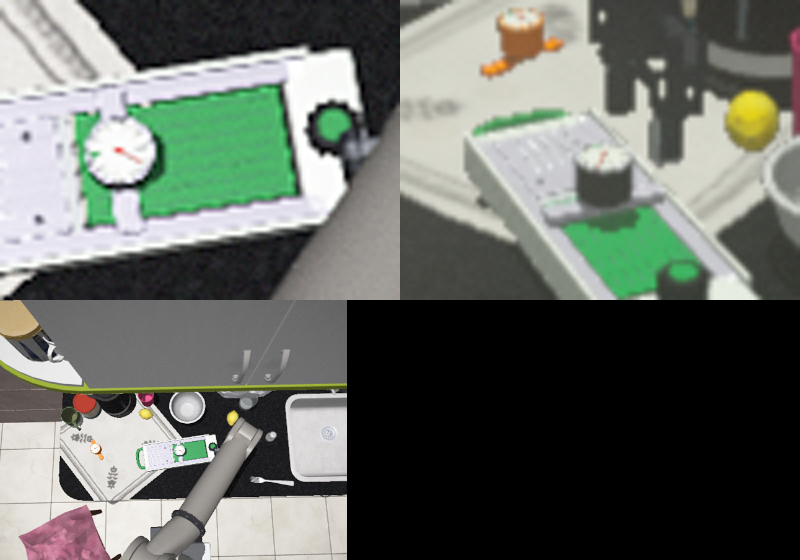

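The gauge stands squarely across both rails, with its dial at about (290,243). The needle points right and slightly down, about 1 mm. The arm doesn't hide the dial or the bowl. Next: read the dial numerically.

```bash
cat >> h.py <<'E'
def reading(im,xd):
    """dial centre (z=107 plane) and needle angle clockwise from world direction xd, in mm"""
    x0,y0=276,228; c=im[y0:y0+30,x0:x0+30].astype(float)
    m=(c.min(2)>150)|((c[...,2]>150)&(c[...,2]-c[...,1]>30)); Y,X=np.mgrid[:30,:30]
    u0,v0=proj("top",(*CG,107)); near=np.hypot(X+x0-u0,Y+y0-v0)<9
    w=(m&near); u,v=X[w].mean()+x0,Y[w].mean()+y0
    r=np.clip(c[...,2]-c[...,1]-25,0,None)*near
    # principal axis of the red weights, sign by the centroid offset from the centre
    ru,rv=(r*X).sum()/r.sum()+x0,(r*Y).sum()/r.sum()+y0
    C=np.cov(np.vstack([X.ravel(),Y.ravel()]),aweights=r.ravel()); ax=np.linalg.eigh(C)[1][:,1]
    res=[]
    O=ray("top",u0,v0,107)[:2]; M=ray("top",u,v,107)[:2]
    N=ray("top",ru,rv,107)[:2]; A=ray("top",ru+ax[0],rv+ax[1],107)[:2]-N
    if A@(N-O)<0:A=-A
    for vec in (N-O,N-M,A): res.append(np.mod(-(np.arctan2(vec[1],vec[0])-xd),2*np.pi)*10/(2*np.pi))
    return M,np.round(res,2),np.linalg.norm(N-O)
CG=(559.4,-31.0)
XD=np.radians(-82.4)
E
python3 - <<'E'
from h import *
for i in range(3):
    im=cv2.imread(f"pics/t{i}.png"); print(reading(im,XD),proj("top",(*CG,107)))
# bar ends: bright bluish-white pixels beyond the case, over the green ramp
im=cv2.imread("pics/t0.png"); print(im[231:262,285:298].min(2))
E
```

```text
(array([560.68508858, -30.55254149]), array([7.11, 2.74, 6.04]), np.float64(1.222892911468702)) (np.float64(289.9714643934803), np.float64(242.75024983405933))
(array([560.61763597, -30.46958746]), array([7.  , 4.32, 6.04]), np.float64(1.321584333017813)) (np.float64(289.9714643934803), np.float64(242.75024983405933))
(array([560.61763597, -30.46958746]), array([6.99, 4.88, 6.03]), np.float64(1.3410849210324127)) (np.float64(289.9714643934803), np.float64(242.75024983405933))
[[228 227 228 228 230 197 125  89  60  44 151 206 153]
 [204 230 230 229 229 218 150  66  91  76  72  71  78]
 [190 231 223 213 221 226 160  44  73  78  78  82  84]
 [179 229 191 141 155 156 152 180 148  78  75  76  83]
 [196 221 226 205 198 164 217 251 230 155 103  68  78]
 [232 225 240 255 255 237 236 243 241 234 193 142  65]
 [233 241 240 251 252 246 246 246 243 227 229 217 109]
 [249 252 251 250 250 250 250 251 241 218 230 246 196]
 [249 250 250 250 250 250 251 250 244 247 253 255 209]
 [246 251 250 250 251 250 251 250 251 252 251 236 203]
 [252 251 249 241 236 244 250 251 246 238 222 217 244]
 [246 252 248 
[... 386 characters left out ...]
40 240 233 244 250 218 218 167   8  26]
 [104 197 206 172 180 157 189 215 145  31   9  30  42]
 [ 48  10   6  21  35  30  16   6  24  25  18  40  70]
 [ 75  57  71 105  86 115 154 155 140  97  52  73  85]
 [ 85  83 107 185 191 215 241 235 230 168  81  86  85]
 [ 87  83  85 200 237 234 233 228 240 203  74  78  80]
 [ 87  83  75 200 236 231 231 228 233 195  69  81  85]
 [ 82  77  69 203 235 232 232 229 237 182  54  80  82]
 [ 84  81  74 211 236 232 231 230 230 177  72  80  81]
 [ 87  83  76 196 236 233 231 227 230 192  97  64  62]
 [ 84  87  80 137 222 236 229 231 229 217 144  83 143]
 [ 60  60  65  96 201 233 233 231 229 232 203 178 228]
 [154 141 151 130 192 236 234 234 233 241 225 213 226]]
```

The needle axis gives a reading of about 1.03 mm, which needs about 2.48 rad clockwise on the knob. I'll grip it and turn in increments, reading the dial as I go.

Run:
```python
from h import *
K=[579.5,-181.3]; y0=1.2
robot.move_gripper(62,30)
robot.goto([*K,200],down(y0)); robot.movel([*K,137],max_speed=90)
robot.move_gripper(30,35); print("w",robot.get_grip_width(),robot.get_contact_force(),robot.get_clock())
for k in range(1,13):
    robot.movel([*K,137],down(y0-2.1*k/12))
    if k%4==0:
        im=robot.read_camera("top"); print(k,robot.get_grip_width(),np.round(robot.get_contact_force(),1),robot.get_moment()[2],reading(im,XD)[1],robot.get_clock())
cv2.imwrite("pics/k1.png",cv2.resize(im[190:290,240:380],(700,500),interpolation=cv2.INTER_CUBIC))
```

```text
w 34.59547704699094 [-1.89797918 -1.50960751  5.6642633 ] 20.175
4 34.92893345309488 [-2.6 -1.5  7.7] -0.070095734023205 [6.22 4.74 7.18] 21.525
8 34.72266277040453 [-4.5 -0.7  7.8] -0.00737346455036178 [6.05 5.04 8.43] 22.875
12 34.71745664915842 [-5.5  0.3  9.4] -0.037874515565126256 [5.84 5.1  4.39] 24.225
```

View pics/k1.png

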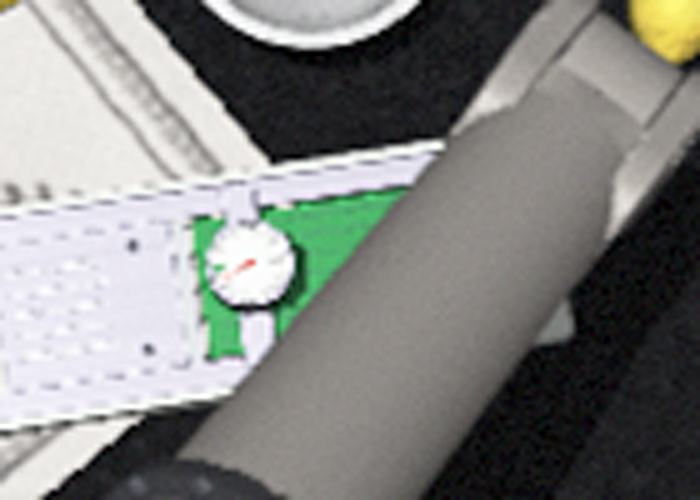

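The needle is now at the lower left, just short of the green marker. The reading of 4.39 mm matches 1.6 mm/rad. I'll add the last 0.38 rad, release, retreat and re-read.

Run:
```python
from h import *
K=[579.5,-181.3]; y=1.2-2.1
for k in range(1,4): robot.movel([*K,137],down(y-.38*k/3))
robot.sleep(.2); print(reading(robot.read_camera("top"),XD)[1])
robot.move_gripper(62); robot.movel([*K,220],max_speed=100)
robot.goto([480,-330,320],down(y-.38)); robot.sleep(.3)
for i in range(3): im=robot.read_camera("top"); print(reading(im,XD))
print(robot.get_clock(),robot.get_contact_force())
s=robot.read_camera("side")
o=np.zeros((450,800,3),'uint8'); o[:,:400]=cv2.resize(im[222:267,270:310],(400,450),interpolation=cv2.INTER_CUBIC)
o[:300,400:]=cv2.resize(s[160:250,210:330],(400,300),interpolation=cv2.INTER_CUBIC)
cv2.imwrite("pics/f.png",o); cv2.imwrite("pics/ftop.png",im)
```

```text
[6.57 6.05 4.96]
(array([560.61763597, -30.46958746]), array([6.48, 5.88, 4.93]), np.float64(2.436207938812574))
(array([560.61763597, -30.46958746]), array([6.47, 5.87, 4.94]), np.float64(2.478390030227121))
(array([560.61763597, -30.46958746]), array([6.6 , 6.05, 4.94]), np.float64(2.3464899678565567))
27.95 [-0.27751066 -0.13863623 -0.08507904]
```

View pics/f.png

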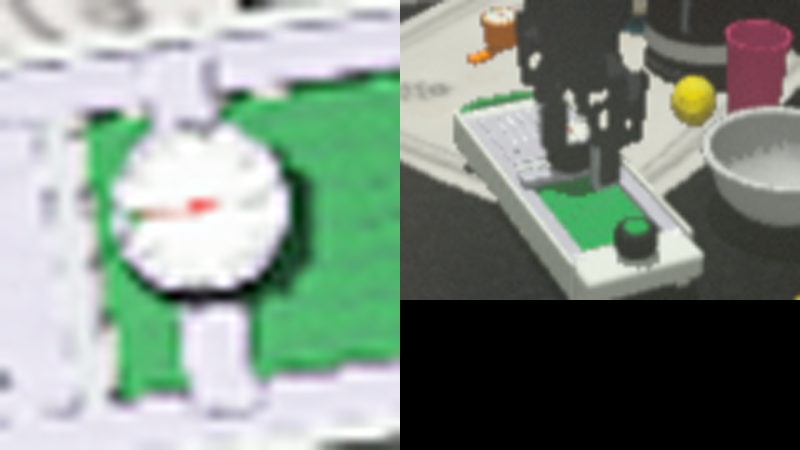

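The needle lies on the green 5 mm marker and reads 4.94 mm. The bar is square on the rails, about 8 mm before the gauging point, and the arm is clear.

```bash
python3 -c "
from rig import robot
print(robot.hand_in())"
```

```text
the job is handed in; nothing more can be done
None
```

The job is handed in: the gauge stands released and square across the rails, reading about 4.94 mm in the top camera; the bowl, lemons and shaker weren't touched, and the clock was at about 28 of the 64 s.

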